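Put the lids on the glazed jars

ROBOT

A 7-joint arm with a two-finger parallel gripper is mounted at the origin on the work surface. World frame = base frame: x ahead of the robot, y to its left, z up, the work surface at z = 0. Lengths are in m, angles in rad, forces in N, time in s.
With the tool pointing down it reaches from about 0.4 to 0.85 m from the base axis. Payload 10.4 kg.
Tool frame: the origin (TCP) lies on the mounting face of the last link; the fingertips stand 173 mm ahead of it and the grasp point (between the pads) lies 155 mm ahead of it (manip.tip_extent is the distance from the TCP to the fingertips, in m); z points along the fingers, y is the line along which they close (so a half turn about z gives the same grasp; the last joint's range is limited). The gripper opens to 85 mm and grips with 20 to 120 N. Pads are 22 mm wide; open, the fingers measure 114 mm over their backs; the gripper's body (76 mm by 85 mm) begins 54 mm behind the grasp point. The pads swing forward as they close: fully open they stand 13 mm farther back than shut.
Start: joints at [1.187, 0.332, -0.065, 1.46, 0.022, 1.35, -0.088], TCP at [0.221, -0.585, 0.405] pointing down, gripper open.
Joint ranges: [-2.6, 2.6], [-0.5, 2.12], [-1.47, 1.34], [0.16, 2.42], [-1.27, 4.41], [0.06, 2.06], [-2.6, 2.6]. Speed limits (rad/s): [2.22, 2.22, 2.79, 2.79, 3.14, 3.14, 3.14].

INTERFACE

Orientations are given as a unit quaternion [x, y, z, w].
In Python, from workcell import manip gives the robot as it stands.
- The arm moves only by the tool move_arm, never from a script. Its argument "plan" is one flat list of numbers, 7 for each row, row after row: the turn, a rotation vector about the tool's x, y, z in rad, then the shift along the tool's x, y, z in m, then the finger opening in m, from 0 to 0.0854. In form: [ax, ay, az, dx, dy, dz, gripper, ax, ay, az, dx, dy, dz, gripper, ...]. A call has 1 to 12 rows; each row is the pose to reach, as a shift and turn from the pose commanded when the call began, along the tool's axes at that moment; what a row does not reach only later rows make up. A row lasts 1/8 s, in which the tool goes at most 62.5 mm and 10.7 degrees, less where a joint would pass 70% of its speed; a pose out of reach is approached as far as the arm can. A call with a gripper value outside its range is refused whole. The fingers move at their own pace and stop on an object; "squeeze" is the grip in N (left out, the last holds). Time passes only in rows, so rows that repeat a pose let the fingers close. It gives the time, the measured TCP pose, the force, the opening and the grip force at its end, in the units of the state.
- manip.get_obs(): the state, without advancing time (a new reading comes with each control period).
- manip.camera(name): name is "scene" or "top" or "wrist"; returns a dict with "color" (480x640x3 uint8, red, green, blue), "fx", "fy", "cx", "cy" (pixels), "cam_to_world" (4x4, takes a point from camera to world coordinates); the wrist camera has in their place "mount" (4x4, takes a point from camera to tool coordinates, whose origin is the TCP and whose axes are the flange's). Camera axes: x right, y down, z forward; pixel columns grow to the right and rows downward; lengths in m; the calibration is good to about 2 mm. A picture is of the moment at which its call begins: read the wrist's pose just before it. There is no depth.
- manip.hand_in(): hands the job in; it is judged then, once.
Trained networks look in a picture, given as the dict that the camera call returned (one of the last four; its "shot" number tells which), for a name from the list of things; names that differ only in an ending like _2 or _b are one class to them, and where a whole thing is asked for, a point or a joint stands for the part that bears it (a point fixed in the world has none). Each returns a list of dicts, best first, with "conf" (0 to 1); they miss things now and then, are a little off and sometimes report something else, mostly with a low value. They report only what shows in the picture. A call takes as long as a camera call. They do not tell look-alikes from the thing itself.
- manip.look_for(picture, label): "position" ([x, y, z] in m, in the coordinates of the camera as it stood for that picture, good to about 4 mm: the middle of the surface that is visible of it).
- manip.silhouettes(picture, label): "pixels" (480x640 bool, what is visible of it).
- manip.tip_of(picture, label): "position" ([x, y, z] in m, in the coordinates of the camera as it stood for that picture, good to about 4 mm: a listed point, or the origin of a listed thing).
The state is a dict: "clock": time; "joint_pos": joint angles; "joint_velocities": joint speeds; "tau": joint torques, N m; "position": TCP position; "ee_rot": TCP orientation; "ft_force": force on the tool from outside, world axes, zero at the start; "torque": the same for the moment, N m; "grip_width": opening from 0.0 (shut) to 1.0 (fully open); "grasp_force": force on a finger pad.
Only numpy, scipy, OpenCV 4.12 (cv2) and the standard library are available. Lean on these libraries where they do the work, as an engineer would, in place of code of your own. Each camera call takes 0.05 s, during which the arm holds its last target. There are 200 camera calls.

TASK

Four glazed jars (white, green, yellow and terracotta) stand open on the pottery bench among their lids: gently put each lid on the jar of its own colour, so that it sits down in the mouth, flat on the rim. Leave the jars standing where they are, and do not disturb the odd black lid and the pink bowl.

Things in the scene. Friction and masses are not known exactly. Their poses are not given: they have to be found in the camera images.
- lid_white: round white ceramic lid, knob up, about 90 g. Origin: centre of its underside (at z = 0 on the table), z up. Heights above origin: boss 50 mm wide (42 at the foot) from 0 to 8, flange 88 mm wide from 8 to 16, 20 mm neck to 22, knob 26 mm wide, straight-sided from 25 to 43, top at 46 mm. Belongs on the white jar.
- lid_green: round green ceramic lid, knob up, about 90 g. Origin: centre of its underside (at z = 0 on the table), z up. Heights above origin: boss 50 mm wide (42 at the foot) from 0 to 8, flange 88 mm wide from 8 to 16, 20 mm neck to 22, knob 26 mm wide, straight-sided from 25 to 43, top at 46 mm. Belongs on the green jar.
- lid_yellow: round yellow ceramic lid, knob up, about 90 g. Origin: centre of its underside (at z = 0 on the table), z up. Heights above origin: boss 50 mm wide (42 at the foot) from 0 to 8, flange 88 mm wide from 8 to 16, 20 mm neck to 22, knob 26 mm wide, straight-sided from 25 to 43, top at 46 mm. Belongs on the yellow jar.
- lid_terracotta: round terracotta ceramic lid, knob up, about 90 g. Origin: centre of its underside (at z = 0 on the table), z up. Heights above origin: boss 50 mm wide (42 at the foot) from 0 to 8, flange 88 mm wide from 8 to 16, 20 mm neck to 22, knob 26 mm wide, straight-sided from 25 to 43, top at 46 mm. Belongs on the terracotta jar.
- jar_white: round open white ceramic jar, loose, about 400 g, 84 mm wide, 56 mm high; level rim 76 mm wide outside, mouth 66 mm. Origin: centre of its underside, z up. A seated lid has its boss in the mouth (8 mm play all round), its flange on the rim, its origin 48 mm above the jar's. Takes the white lid.
- jar_green: round open green ceramic jar, loose, about 400 g, 84 mm wide, 56 mm high; level rim 76 mm wide outside, mouth 66 mm. Origin: centre of its underside, z up. A seated lid has its boss in the mouth (8 mm play all round), its flange on the rim, its origin 48 mm above the jar's. Takes the green lid.
- jar_yellow: round open yellow ceramic jar, loose, about 400 g, 84 mm wide, 56 mm high; level rim 76 mm wide outside, mouth 66 mm. Origin: centre of its underside, z up. A seated lid has its boss in the mouth (8 mm play all round), its flange on the rim, its origin 48 mm above the jar's. Takes the yellow lid.
- jar_terracotta: round open terracotta ceramic jar, loose, about 400 g, 84 mm wide, 56 mm high; level rim 76 mm wide outside, mouth 66 mm. Origin: centre of its underside, z up. A seated lid has its boss in the mouth (8 mm play all round), its flange on the rim, its origin 48 mm above the jar's. Takes the terracotta lid.
- lid_black: round black ceramic lid, knob up, about 90 g. Origin: centre of its underside (at z = 0 on the table), z up. Heights above origin: boss 50 mm wide (42 at the foot) from 0 to 8, flange 88 mm wide from 8 to 16, 20 mm neck to 22, knob 26 mm wide, straight-sided from 25 to 43, top at 46 mm. Bystander: there is no black jar.
- bowl_pink: small open pink bowl, 92 mm wide, 34 mm high, about 200 g, loose, a bystander without lid. Origin: centre of its underside, z up. All ten things stand mixed in one area, at least 110 mm between centres; fixed equipment only farther out, along the back (x over 0.79, up to 45 mm high) and sides (|y| over 0.57, up to 0.22 m).
Mind the look-alikes: they are no part of the job. What is shaped like the lid_green but blue, purple or red is not meant.

How it is judged:
At the end, for the whole second after the job is handed in: Each of the four coloured lids sits on the jar of its own colour: centres within 11 mm, lid origin 44 to 52 mm above the jar's, lid and jar within 0.1 rad of level and at rest; every jar within 40 mm of its starting place, the black lid and the pink bowl within 30 mm of theirs and upright (horizontal distance between lid_white and jar_white below 0.011 m and z of lid_white in the frame of jar_white between 0.044 and 0.052 m and angle between each of lid_white, jar_white, lid_green, jar_green, lid_yellow, jar_yellow, lid_terracotta, jar_terracotta, lid_black, bowl_pink's own z axis and vertical below 0.1 rad and distance of each of jar_white, jar_green, jar_yellow, jar_terracotta from where it was at the start of the episode below 0.04 m and linear speed of each of lid_white, jar_white, lid_green, jar_green, lid_yellow, jar_yellow, lid_terracotta, jar_terracotta below 0.02 m/s and horizontal distance between lid_green and jar_green below 0.011 m and z of lid_green in the frame of jar_green between 0.044 and 0.052 m and horizontal distance between lid_yellow and jar_yellow below 0.011 m and z of lid_yellow in the frame of jar_yellow between 0.044 and 0.052 m and horizontal distance between lid_terracotta and jar_terracotta below 0.011 m and z of lid_terracotta in the frame of jar_terracotta between 0.044 and 0.052 m and distance of each of lid_black, bowl_pink from where it was at the start of the episode below 0.03 m); the robot touches nothing.
It fails at once if a jar is pushed more than 40 mm from its place or tipped by more than 20 degrees (distance of any of jar_white, jar_green, jar_yellow, jar_terracotta from where it was at the start of the episode above 0.04 m or angle between any of jar_white, jar_green, jar_yellow, jar_terracotta's own z axis and vertical above 0.35 rad).
It fails at once if the black lid or the pink bowl is moved more than 30 mm or tipped by more than 20 degrees (distance of any of lid_black, bowl_pink from where it was at the start of the episode above 0.03 m or angle between any of lid_black, bowl_pink's own z axis and vertical above 0.35 rad).
It fails at once if a lid is banged or pressed hard (over 40 N) onto a jar (contact force between any of lid_white, lid_green, lid_yellow, lid_terracotta and jar_white above 40 N or contact force between any of lid_white, lid_green, lid_yellow, lid_terracotta and jar_green above 40 N or contact force between any of lid_white, lid_green, lid_yellow, lid_terracotta and jar_yellow above 40 N or contact force between any of lid_white, lid_green, lid_yellow, lid_terracotta and jar_terracotta above 40 N).
It also fails if it takes over 109 s, if anything falls off the work surface, if the arm or the gripper's body presses on something with over 40 N, if the wrist force passes 120 N, or if a joint passes its speed limit or range.

## Working session

There is one attempt and no reset: what is moved stays moved. The work goes in short steps, Python scripts to look and compute and a tool call to move; the robot and the scene stay as the last step left them, time stands still between calls to the robot, and variables do not carry over. Pictures are saved under pics/ and viewed, at most 14 in all, crops included, and the job is handed in when it is done.

Besides the shell and the picture viewer there is one more tool, called after ">>>" by a JSON object that holds its "fn" and its "kwargs", one argument or row to a line. move_arm: Moves the arm, as the interface text tells. Its arguments: {"type":"object","properties":{"plan":{"type":"array","items":{"type":"number"}},"squeeze":{"type":"number"}},"required":["plan"]}

```bash
mkdir -p pics; cat > h.py <<'E'
import numpy as np, cv2
from workcell import manip
from scipy.spatial.transform import Rotation as R
def save(p,n): cv2.imwrite('pics/'+n, cv2.cvtColor(p['color'],cv2.COLOR_RGB2BGR))
def ray(p,u,v,z):
    T=np.array(p['cam_to_world']); d=T[:3,:3]@np.array([(u-p['cx'])/p['fx'],(v-p['cy'])/p['fy'],1]); o=T[:3,3]
    return o+d*(z-o[2])/d[2]
def w(p,x): return (np.array(p['cam_to_world'])@np.r_[x,1])[:3]
def pix(p,P):
    c=np.linalg.inv(np.array(p['cam_to_world']))@np.r_[P,1]; return (p['fx']*c[0]/c[2]+p['cx'],p['fy']*c[1]/c[2]+p['cy'])
E
python3 - <<'E'
from h import *
np.set_printoptions(precision=4,suppress=True)
p=manip.camera('top'); save(p,'top0.png'); print(np.array(p['cam_to_world']),p['fx'])
for l in ['lid_white','lid_green','lid_yellow','lid_terracotta','lid_black','jar_white','jar_green','jar_yellow','jar_terracotta','bowl_pink']:
    for r in manip.tip_of(p,l)[:4]:
        P=w(p,r['position']); print(l,round(r['conf'],2),P,np.round(pix(p,P)))
s=manip.camera('scene'); save(s,'scene0.png')
o=manip.get_obs(); print(o['clock'],o['position'],o['ee_rot'],R.from_quat(o['ee_rot']).as_matrix(),o['grip_width'])
E
```

```text
[[ 0.0102 -0.9792  0.2026  0.2687]
 [-0.9999 -0.0098  0.0031 -0.0112]
 [-0.001  -0.2026 -0.9793  1.2696]
 [ 0.      0.      0.      1.    ]] 533.3228318265167
lid_white 0.77 [0.5322 0.4053 0.0018] [153. 232.]
lid_green 0.83 [ 0.6862  0.3887 -0.0009] [164. 172.]
lid_green 0.8 [ 0.6885  0.2364 -0.0027] [226. 172.]
lid_green 0.71 [ 0.6575  0.0941 -0.0005] [282. 184.]
lid_green 0.66 [ 0.3423 -0.1036  0.0002] [363. 313.]
lid_yellow 0.84 [ 0.4721 -0.1042 -0.001 ] [363. 259.]
lid_terracotta 0.7 [0.3942 0.262  0.0009] [209. 289.]
lid_black 0.59 [ 0.5245  0.2189 -0.0047] [230. 236.]
jar_white 0.89 [ 0.4787  0.0543 -0.0003] [297. 255.]
jar_green 0.61 [ 0.6318 -0.2584 -0.0005] [425. 195.]
jar_green 0.36 [ 0.3937  0.2631 -0.0016] [209. 290.]
jar_yellow 0.84 [ 0.5442 -0.4051 -0.001 ] [486. 231.]
jar_terracotta 0.95 [ 0.6262 -0.0469 -0.0014] [339. 197.]
bowl_pink 0.93 [ 0.408  -0.284  -0.0017] [438. 286.]
0.6 [ 0.2207 -0.5847  0.4047] [0.9838 0.1794 0.     0.    ] [[ 0.9356  0.353   0.    ]
 [ 0.353  -0.9356 -0.0001]
 [ 0.      0.0001 -1.    ]] 0.9993594456916832
```

View pics/top0.png

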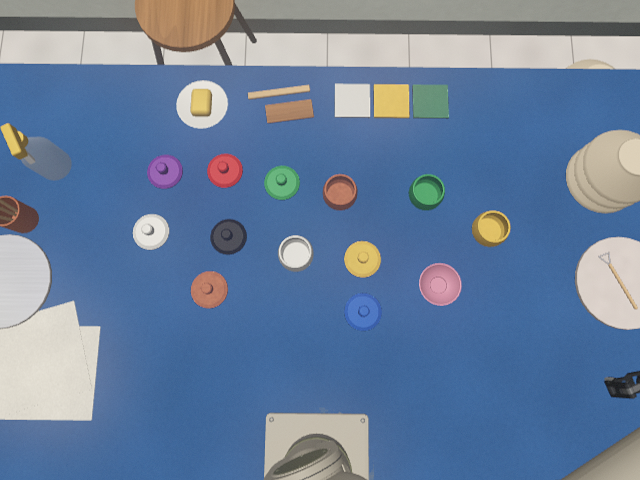

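View pics/scene0.png

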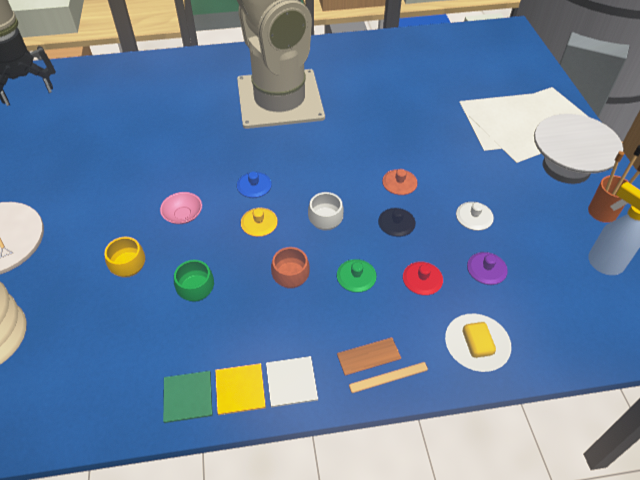

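The top picture shows candidates for the "lid" class.
- White lid at (151,232), yellow lid at (363,259), black lid at (228,236).
- Green lid at (282,183). The look-alikes red (225,171), purple (164,172) and blue (363,312) are not meant.
- Terracotta lid at (209,289), which is brownish; the red one at (225,171) is bright red.
- Jars are white (295,253), green (427,192), yellow (491,228) and terracotta (340,192). The bowl is at (440,285).

Next I refine the positions with silhouette fits and confirm the lids in a crop.

```bash
cat >> h.py <<'E'
LID=[(.021,0),(.025,.008),(.044,.008),(.044,.016),(.010,.016),(.010,.022),(.013,.025),(.013,.043),(.009,.046)]
JAR=[(.038,0),(.042,.015),(.042,.04),(.038,.056)]
a=np.linspace(0,2*np.pi,60)
def model(p,x,y,z,prof):
    m=np.zeros((480*4,640*4),np.uint8); rs=[np.array([pix(p,(x+r*np.cos(t),y+r*np.sin(t),z+h)) for t in a]) for r,h in prof]
    for A,B in zip(rs,rs[1:]): cv2.fillConvexPoly(m,cv2.convexHull(np.float32(np.vstack([A,B])*4+1.5)).round().astype(np.int32),1)
    ys,xs=np.nonzero(m); return np.array([xs.mean()/4-.375,ys.mean()/4-.375]), len(xs)/16
def fit(p,mask,x,y,prof,z=0):
    ys,xs=np.nonzero(mask); c=np.array([xs.mean(),ys.mean()])
    for _ in range(4):
        mc,n=model(p,x,y,z,prof); d=ray(p,*c,z+.02)-ray(p,*mc,z+.02); x+=d[0]; y+=d[1]
    return np.array([x,y]), len(xs)/n
G={'lid_white':(.532,.405),'lid_green':(.6575,.094),'lid_yellow':(.472,-.104),'lid_terracotta':(.394,.262),'lid_black':(.5245,.219),
'jar_white':(.479,.054),'jar_green':(.632,-.258),'jar_yellow':(.544,-.405),'jar_terracotta':(.626,-.047)}
def best(p,l,g):
    u=pix(p,(*g,.02)); b=None
    for s in manip.silhouettes(p,l):
        ys,xs=np.nonzero(s['pixels'])
        if len(xs) and np.hypot(xs.mean()-u[0],ys.mean()-u[1])<12 and b is None: b=s['pixels']
    return b
E
python3 - <<'E'
from h import *
np.set_printoptions(precision=4,suppress=True)
P=[manip.camera('top'),manip.camera('scene')]
for l,g in G.items():
    o=[]
    for p in P:
        b=best(p,l,g)
        if b is None: o.append(None); continue
        o.append(fit(p,b,*g,LID if 'lid' in l else JAR))
    print(l,*o)
c=P[0]['color'][150:320,130:400]; c=cv2.resize(c,None,fx=2.9,fy=2.9,interpolation=cv2.INTER_CUBIC)
cv2.imwrite('pics/crop.png',cv2.cvtColor(c,cv2.COLOR_RGB2BGR)); print(manip.tip_extent)
E
```

```text
lid_white (array([0.5303, 0.4079]), 0.9194871202495091) (array([0.5333, 0.4056]), 0.924874561825555)
lid_green (array([0.6562, 0.0954]), 0.9234555746984986) (array([0.6592, 0.0929]), 0.9017571002320699)
lid_yellow (array([ 0.4684, -0.1016]), 0.8952522765019185) (array([ 0.4721, -0.1028]), 0.9595643294758339)
lid_terracotta (array([0.3926, 0.2599]), 0.9360017594018034) (array([0.3944, 0.2579]), 0.9015527453177525)
lid_black (array([0.5198, 0.2208]), 0.9398614426267684) (array([0.5232, 0.2177]), 0.9130464249406981)
jar_white (array([0.4779, 0.0568]), 0.9577730596838877) (array([0.4769, 0.0554]), 0.9183673469387755)
jar_green (array([ 0.6305, -0.2553]), 0.9193576642335767) (array([ 0.63  , -0.2578]), 0.9402810810810811)
jar_yellow (array([ 0.5422, -0.4062]), 0.9652297905012613) (array([ 0.5406, -0.408 ]), 0.9114014676928585)
jar_terracotta (array([ 0.6286, -0.047 ]), 0.9423716514482675) (array([ 0.6275, -0.0487]), 0.937394401570848)
0.1734
```

View pics/crop.png

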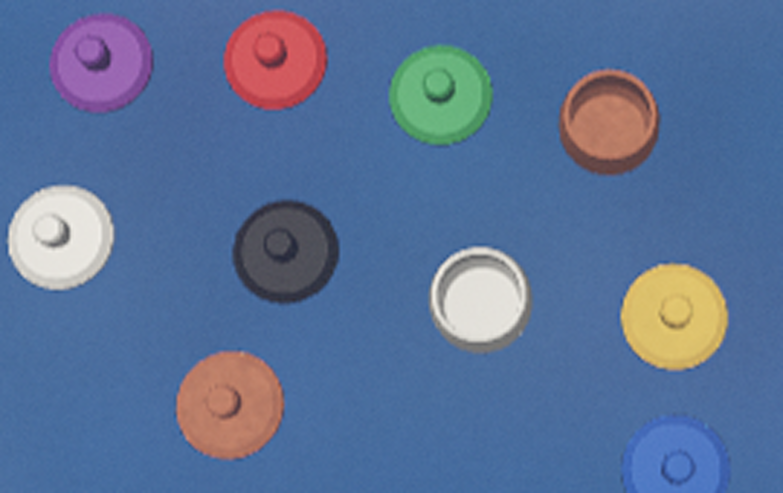

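The crop confirms it: green (440,95), terracotta (230,405), white (60,237) and yellow (675,317) are the lids meant. Red, purple, blue and black are distinct. I start with the yellow lid.

>>> {"fn": "move_arm", "kwargs": {
  "plan": [0, 0, 0.361, 0.404, -0.364, 0.105, 0.065, 0, 0, 0.361, 0.404, -0.364, 0.105, 0.065, 0, 0, 0.361, 0.404, -0.364, 0.105, 0.065, 0, 0, 0.361, 0.404, -0.364, 0.105, 0.065, 0, 0, 0.361, 0.404, -0.364, 0.105, 0.065, 0, 0, 0.361, 0.404, -0.364, 0.105, 0.065, 0, 0, 0.361, 0.404, -0.364, 0.105, 0.065, 0, 0, 0.361, 0.404, -0.364, 0.105, 0.065, 0, 0, 0.361, 0.404, -0.364, 0.105, 0.065, 0, 0, 0.361, 0.404, -0.364, 0.105, 0.065, 0, 0, 0.361, 0.404, -0.364, 0.105, 0.065, 0, 0, 0.361, 0.404, -0.364, 0.105, 0.065],
  "squeeze": 30
}}

```text
clock: 3.1
position: [0.4698, -0.1028, 0.2999]
ee_rot: [1.0, -0.001, 0.0, 0.0]
ft_force: [-0.6, -0.6, 0.5]
grip_width: 0.763
grasp_force: 0.0
```

```bash
cat >> h.py <<'E'
def wrist():
    o=manip.get_obs(); p=manip.camera('wrist'); T=np.eye(4); T[:3,:3]=R.from_quat(o['ee_rot']).as_matrix(); T[:3,3]=o['position']
    p['cam_to_world']=T@np.array(p['mount']); return p
E
python3 - <<'E'
from h import *
p=wrist(); save(p,'w1.png')
for r in manip.tip_of(p,'lid_yellow')[:2]: print(r['conf'],w(p,r['position']))
b=best(p,'lid_yellow',(.4703,-.1022))
if b is not None: print(fit(p,b,.4703,-.1022,LID))
E
```

```text
0.61 [ 0.46952586 -0.10776811  0.00377031]
```

View pics/w1.png

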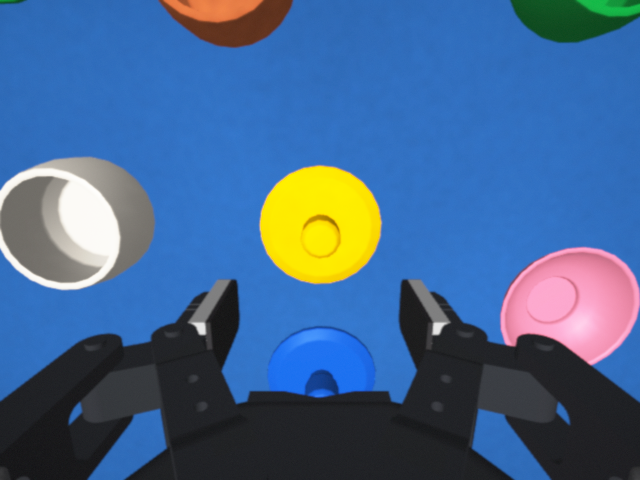

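The wrist picture shows the yellow lid's knob at (320,237), midway between the pads at about u=219 and 420. I go down, grip and lift.

>>> {"fn": "move_arm", "kwargs": {
  "plan": [0, 0, 0, 0, 0, 0.05, 0.065, 0, 0, 0, 0, 0, 0.09, 0.065, 0, 0, 0, 0, 0, 0.108, 0.065, 0, 0, 0, 0, 0, 0.108, 0.065, 0, 0, 0, 0, 0, 0.108, 0.015, 0, 0, 0, 0, 0, 0.108, 0.015, 0, 0, 0, 0, 0, 0.108, 0.015, 0, 0, 0, 0, 0, 0.108, 0.015, 0, 0, 0, 0, 0, 0.108, 0.015, 0, 0, 0, 0, 0, 0.108, 0.015],
  "squeeze": 30
}}

```text
clock: 4.5
position: [0.4707, -0.1018, 0.1931]
ee_rot: [1.0, -0.0, 0.001, 0.0]
ft_force: [-1.0, 0.2, 7.6]
grip_width: 0.285
grasp_force: 29.1
```

>>> {"fn": "move_arm", "kwargs": {
  "plan": [0, 0, 0, 0, 0, -0.02, 0.015, 0, 0, 0, 0, 0, -0.06, 0.015, 0, 0, 0, 0, 0, -0.11, 0.015, 0, 0, 0, 0, 0, -0.11, 0.015, 0, 0, 0, 0, 0, -0.11, 0.015]
}}

```text
clock: 5.12
position: [0.4699, -0.1016, 0.3017]
ee_rot: [1.0, -0.0, 0.0, 0.0]
ft_force: [-0.5, -0.4, -1.4]
grip_width: 0.284
grasp_force: 29.8
```

>>> {"fn": "move_arm", "kwargs": {
  "plan": [0, 0, 0, 0.015, 0.06, 0, 0.015, 0, 0, 0, 0.029, 0.12, 0, 0.015, 0, 0, 0, 0.043, 0.18, 0, 0.015, 0, 0, 0, 0.057, 0.24, 0, 0.015, 0, 0, 0, 0.071, 0.3, 0, 0.015, 0, 0, 0, 0.0715, 0.305, 0, 0.015, 0, 0, 0, 0.0715, 0.305, 0.02, 0.015, 0, 0, 0, 0.0715, 0.305, 0.03, 0.015, 0, 0, 0, 0.0715, 0.305, 0.03, 0.015]
}}

```text
clock: 6.25
position: [0.5415, -0.405, 0.2701]
ee_rot: [1.0, 0.001, -0.001, -0.001]
ft_force: [-0.0, -0.2, -0.3]
grip_width: 0.286
grasp_force: 29.9
```

```bash
python3 - <<'E'
from h import *
o=manip.get_obs(); print(o['position'],o['clock']); t=o['position']
P=[manip.camera('top'),manip.camera('scene')]
for p in P:
    for r in manip.tip_of(p,'lid_yellow')[:1]+manip.tip_of(p,'jar_yellow')[:1]: print(round(r['conf'],2),w(p,r['position']))
q=wrist(); save(q,'w2.png')
I=[P[1]['color'][180:310,60:240]]; cv2.imwrite('pics/s2.png',cv2.cvtColor(cv2.resize(I[0],None,fx=4,fy=4,interpolation=2),cv2.COLOR_RGB2BGR))
E
```

```text
[ 0.54148978 -0.40502514  0.27011181] 6.25
0.47 [ 5.42954816e-01 -4.04057624e-01 -5.38487423e-04]
0.73 [ 0.53943967 -0.40537699  0.07574953]
0.93 [ 0.54384859 -0.40674185 -0.00157646]
```

View pics/w2.png

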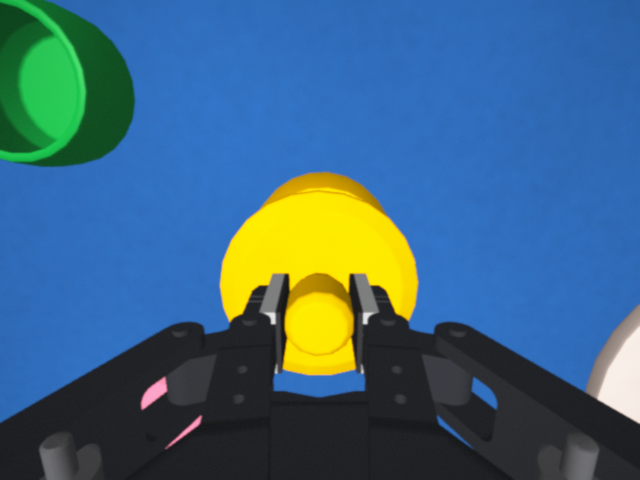

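View pics/s2.png

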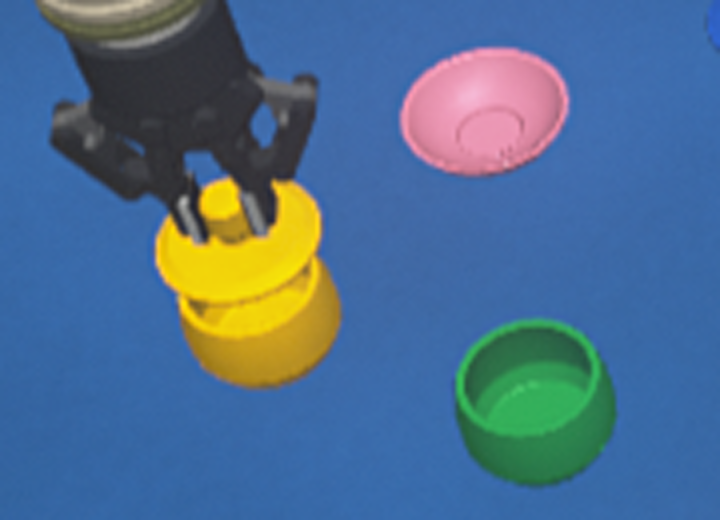

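Lid and jar line up: the wrist view centres them at u≈318 and 322, and the scene view shows the lid hanging level just above the jar. I lower it gently.

>>> {"fn": "move_arm", "kwargs": {
  "plan": [0, 0, 0, 0.001, 0.001, 0.012, 0.015, 0, 0, 0, 0.001, 0.001, 0.02, 0.015, 0, 0, 0, 0.001, 0.001, 0.024, 0.015, 0, 0, 0, 0.001, 0.001, 0.026, 0.015, 0, 0, 0, 0.001, 0.001, 0.027, 0.015, 0, 0, 0, 0.001, 0.001, 0.027, 0.015]
}}

```text
clock: 7.35
position: [0.5426, -0.4076, 0.2449]
ee_rot: [1.0, -0.0, 0.0, 0.0]
ft_force: [-0.6, 0.2, -0.4]
grip_width: 0.285
grasp_force: 29.9
```

>>> {"fn": "move_arm", "kwargs": {
  "plan": [0, 0, 0, 0, 0, 0.001, 0.015, 0, 0, 0, 0, 0, 0.0015, 0.015, 0, 0, 0, 0, 0, 0.002, 0.015, 0, 0, 0, 0, 0, 0.002, 0.015]
}}

```text
clock: 7.85
position: [0.5426, -0.4076, 0.2427]
ee_rot: [1.0, -0.0, 0.0, 0.0]
ft_force: [-0.3, -0.1, -0.2]
grip_width: 0.286
grasp_force: 29.9
```

>>> {"fn": "move_arm", "kwargs": {
  "plan": [0, 0, 0, 0, 0, 0.0005, 0.015, 0, 0, 0, 0, 0, 0.001, 0.015, 0, 0, 0, 0, 0, 0.0015, 0.015, 0, 0, 0, 0, 0, 0.0015, 0.015]
}}

```text
clock: 8.35
position: [0.5426, -0.4076, 0.2413]
ee_rot: [1.0, -0.0, 0.0, 0.0]
ft_force: [0.5, 0.6, 0.9]
grip_width: 0.287
grasp_force: 29.9
```

>>> {"fn": "move_arm", "kwargs": {
  "plan": [0, 0, 0, 0, 0, 0, 0.035, 0, 0, 0, 0, 0, 0, 0.05, 0, 0, 0, 0, 0, 0, 0.065, 0, 0, 0, 0, 0, 0, 0.065, 0, 0, 0, 0, 0, -0.02, 0.065, 0, 0, 0, 0, 0, -0.06, 0.065, 0, 0, 0, 0, 0, -0.06, 0.065, 0, 0, 0, 0, 0, -0.06, 0.065]
}}

```text
clock: 9.35
position: [0.5426, -0.4076, 0.302]
ee_rot: [1.0, -0.0, 0.0, 0.0]
ft_force: [1.3, 0.1, -0.7]
grip_width: 0.757
grasp_force: 0.0
```

```bash
python3 - <<'E'
from h import *
o=manip.get_obs(); print(o['position'],o['clock'])
P=[manip.camera('top'),manip.camera('scene')]
for p in P:
  for l in ['lid_yellow','jar_yellow']:
    for r in manip.tip_of(p,l)[:1]: print(l,round(r['conf'],2),w(p,r['position']))
q=wrist(); c=np.vstack([cv2.resize(P[1]['color'][200:300,80:200],(480,400)),cv2.resize(q['color'],(480,360))[:200]])
cv2.imwrite('pics/s3.png',cv2.cvtColor(c,cv2.COLOR_RGB2BGR))
E
```

```text
[ 0.54256161 -0.40760438  0.30204603] 9.35
lid_yellow 0.98 [ 0.54415978 -0.40809685  0.04861284]
jar_yellow 0.7 [ 5.42310276e-01 -4.04764958e-01  1.42868859e-04]
lid_yellow 0.58 [ 0.53991948 -0.40716616  0.04437648]
jar_yellow 0.56 [ 0.54259165 -0.40804852  0.00139217]
```

View pics/s3.png

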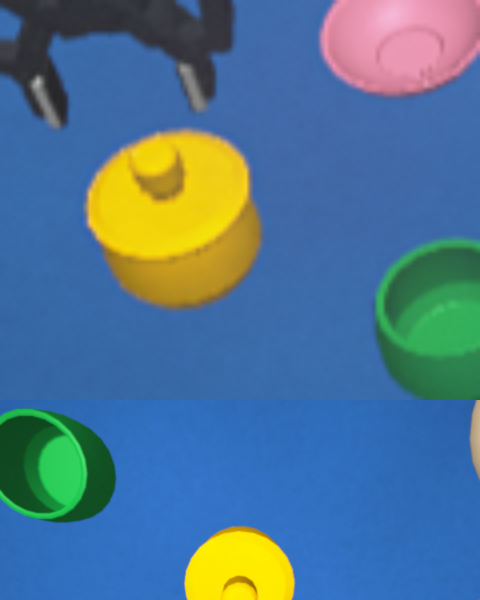

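The yellow lid is seated flat and centred. Next is the green lid.

>>> {"fn": "move_arm", "kwargs": {
  "plan": [0, 0, 0, 0.013, -0.058, 0, 0.065, 0, 0, 0, 0.026, -0.116, 0, 0.065, 0, 0, 0, 0.039, -0.174, 0, 0.065, 0, 0, 0, 0.052, -0.232, 0, 0.065, 0, 0, 0, 0.066, -0.29, 0, 0.065, 0, 0, 0, 0.079, -0.348, 0, 0.065, 0, 0, 0, 0.092, -0.406, 0, 0.065, 0, 0, 0, 0.105, -0.464, 0, 0.065, 0, 0, 0, 0.1155, -0.502, 0, 0.065, 0, 0, 0, 0.1155, -0.502, 0, 0.065, 0, 0, 0, 0.1155, -0.502, 0, 0.065]
}}

```text
clock: 11.08
position: [0.6582, 0.0936, 0.3009]
ee_rot: [1.0, -0.0, -0.0, 0.0]
ft_force: [-0.3, -0.5, -1.2]
grip_width: 0.758
grasp_force: 0.0
```

```bash
cat > chk.py <<'E'
import sys
from h import *
o=manip.get_obs(); print(o['position'],o['clock']); p=wrist(); l=sys.argv[1]
for r in manip.tip_of(p,l): 
    P=w(p,r['position'])
    if np.hypot(*(P-o['position'])[:2])<.05: print(round(r['conf'],2),P)
for s in manip.silhouettes(p,l):
    ys,xs=np.nonzero(s['pixels'])
    if len(xs) and 200<xs.mean()<440: print(fit(p,s['pixels'],o['position'][0],o['position'][1],LID), s['conf'])
save(p,'last.png')
E
python3 chk.py lid_green
```

```text
[0.65821236 0.09363467 0.30086861] 11.075
0.88 [6.54807221e-01 8.94053049e-02 5.31341254e-04]
(array([0.65946932, 0.09378533]), 0.9408414487071187) 0.56
```

>>> {"fn": "move_arm", "kwargs": {
  "plan": [0, 0, 0, 0, 0, 0.05, 0.065, 0, 0, 0, 0, 0, 0.09, 0.065, 0, 0, 0, 0, 0, 0.106, 0.065, 0, 0, 0, 0, 0, 0.106, 0.065, 0, 0, 0, 0, 0, 0.106, 0.015, 0, 0, 0, 0, 0, 0.106, 0.015, 0, 0, 0, 0, 0, 0.106, 0.015, 0, 0, 0, 0, 0, 0.106, 0.015, 0, 0, 0, 0, 0, 0.106, 0.015, 0, 0, 0, 0, 0, 0.106, 0.015]
}}

```text
clock: 12.48
position: [0.6587, 0.0945, 0.197]
ee_rot: [1.0, -0.0, 0.001, -0.0]
ft_force: [-0.8, -0.9, 5.6]
grip_width: 0.284
grasp_force: 29.3
```

>>> {"fn": "move_arm", "kwargs": {
  "plan": [0, 0, 0, 0, 0, -0.02, 0.015, 0, 0, 0, 0, 0, -0.06, 0.015, 0, 0, 0, 0, 0, -0.11, 0.015, 0, 0, 0, 0, 0, -0.11, 0.015, 0, 0, 0, 0, 0, -0.11, 0.015]
}}

```text
clock: 13.1
position: [0.658, 0.0944, 0.306]
ee_rot: [1.0, -0.0, 0.0, 0.0]
ft_force: [0.1, -0.6, -1.6]
grip_width: 0.284
grasp_force: 29.7
```

>>> {"fn": "move_arm", "kwargs": {
  "plan": [0, 0, 0, -0.005, 0.058, 0, 0.015, 0, 0, 0, -0.009, 0.116, 0, 0.015, 0, 0, 0, -0.013, 0.174, 0, 0.015, 0, 0, 0, -0.018, 0.232, 0, 0.015, 0, 0, 0, -0.022, 0.29, 0, 0.015, 0, 0, 0, -0.027, 0.34, 0, 0.015, 0, 0, 0, -0.027, 0.352, 0, 0.015, 0, 0, 0, -0.027, 0.352, 0.02, 0.015, 0, 0, 0, -0.027, 0.352, 0.03, 0.015, 0, 0, 0, -0.027, 0.352, 0.03, 0.015]
}}

```text
clock: 14.35
position: [0.6311, -0.2556, 0.2734]
ee_rot: [1.0, 0.001, -0.001, -0.001]
ft_force: [0.3, 0.4, -0.7]
grip_width: 0.286
grasp_force: 29.7
```

```bash
cat > chk2.py <<'E'
import sys
from h import *
c=sys.argv[1]; o=manip.get_obs(); print(o['position'],o['clock'])
I=[]
for p in [manip.camera('top'),manip.camera('scene'),wrist()]:
  for l in ['lid_'+c,'jar_'+c]:
    for r in manip.tip_of(p,l):
        P=w(p,r['position'])
        if np.hypot(*(P-o['position'])[:2])<.05: print(l,round(r['conf'],2),P)
  u,v=map(int,pix(p,(*o['position'][:2],.05))); u=min(max(u,60),580); v=min(max(v,50),430)
  I.append(cv2.resize(p['color'] if 'mount' in p else p['color'][v-50:v+50,u-60:u+60],(390,325)))
cv2.imwrite('pics/chk_%s_%d.png'%(c,o['clock']*10),cv2.cvtColor(np.hstack(I[1:]),cv2.COLOR_RGB2BGR))
E
python3 chk2.py green; ls pics
```

```text
[ 0.63110392 -0.25558041  0.27337542] 14.35
lid_green 0.62 [ 0.6263158  -0.25467483  0.07303987]
jar_green 0.6 [ 6.32527940e-01 -2.58635580e-01  2.76751946e-04]
lid_green 0.87 [ 0.62931037 -0.25408296  0.07977272]
jar_green 0.59 [ 0.62949659 -0.25624878 -0.002237  ]
lid_green 0.65 [ 0.63010369 -0.25998774  0.08270063]
chk_green_143.png
crop.png
last.png
s2.png
s3.png
scene0.png
top0.png
w1.png
w2.png
```

>>> {"fn": "move_arm", "kwargs": {
  "plan": [0, 0, 0, 0, 0, 0.012, 0.015, 0, 0, 0, 0, 0, 0.02, 0.015, 0, 0, 0, 0, 0, 0.024, 0.015, 0, 0, 0, 0, 0, 0.027, 0.015, 0, 0, 0, 0, 0, 0.028, 0.015, 0, 0, 0, 0, 0, 0.028, 0.015, 0, 0, 0, 0, 0, 0.0285, 0.015, 0, 0, 0, 0, 0, 0.029, 0.015, 0, 0, 0, 0, 0, 0.029, 0.015]
}}

```text
clock: 15.92
position: [0.6311, -0.2576, 0.2462]
ee_rot: [1.0, -0.0, 0.0, 0.0]
ft_force: [-0.1, 1.0, -0.2]
grip_width: 0.29
grasp_force: 29.7
```

>>> {"fn": "move_arm", "kwargs": {
  "plan": [0, 0, 0, 0, 0, 0.0005, 0.015, 0, 0, 0, 0, 0, 0.001, 0.015, 0, 0, 0, 0, 0, 0.0015, 0.015, 0, 0, 0, 0, 0, 0.0015, 0.015]
}}

```text
clock: 16.42
position: [0.6311, -0.2576, 0.245]
ee_rot: [1.0, -0.0, 0.0, 0.0]
ft_force: [-2.0, 0.2, 3.0]
grip_width: 0.286
grasp_force: 30.0
```

Light contact at 3 N. I release and lift.

>>> {"fn": "move_arm", "kwargs": {
  "plan": [0, 0, 0, 0, 0, 0, 0.035, 0, 0, 0, 0, 0, 0, 0.05, 0, 0, 0, 0, 0, 0, 0.065, 0, 0, 0, 0, 0, 0, 0.065, 0, 0, 0, 0, 0, -0.02, 0.065, 0, 0, 0, 0, 0, -0.056, 0.065, 0, 0, 0, 0, 0, -0.056, 0.065, 0, 0, 0, 0, 0, -0.056, 0.065]
}}

```text
clock: 17.42
position: [0.6311, -0.2576, 0.3016]
ee_rot: [1.0, -0.0, 0.0, 0.0]
ft_force: [-1.1, -0.2, 0.3]
grip_width: 0.76
grasp_force: 0.0
```

```bash
python3 chk2.py green; ls pics|grep green
```

```text
[ 0.63112643 -0.25761543  0.30155676] 17.425
lid_green 0.67 [ 0.62642605 -0.25514485  0.04538708]
jar_green 0.41 [ 6.29154878e-01 -2.56369310e-01 -3.11871107e-04]
lid_green 0.92 [ 0.63356044 -0.25581781  0.05206465]
jar_green 0.8 [ 0.63208768 -0.25684354 -0.00171498]
lid_green 0.74 [ 0.6294011  -0.25930598  0.04650667]
chk_green_143.png
chk_green_174.png
```

View pics/chk_green_174.png

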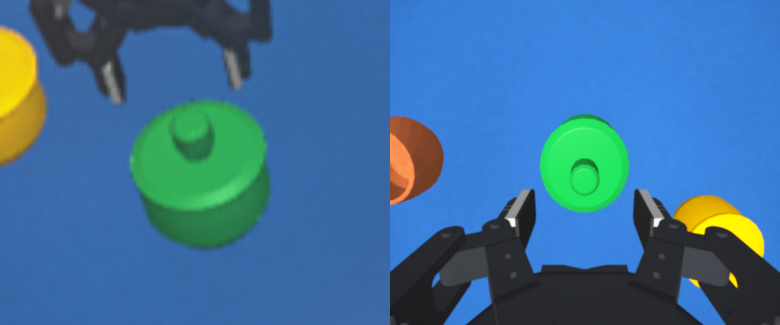

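The green lid is seated flat at (200,165) in the left view. Next is the white lid.

>>> {"fn": "move_arm", "kwargs": {
  "plan": [0, 0, 0, -0.009, -0.06, 0, 0.065, 0, 0, 0, -0.018, -0.12, 0, 0.065, 0, 0, 0, -0.027, -0.18, 0, 0.065, 0, 0, 0, -0.036, -0.24, 0, 0.065, 0, 0, 0, -0.045, -0.3, 0, 0.065, 0, 0, 0, -0.054, -0.36, 0, 0.065, 0, 0, 0, -0.063, -0.42, 0, 0.065, 0, 0, 0, -0.072, -0.48, 0, 0.065, 0, 0, 0, -0.081, -0.54, 0, 0.065, 0, 0, 0, -0.09, -0.6, 0, 0.065, 0, 0, 0, -0.099, -0.655, 0, 0.065, 0, 0, 0, -0.099, -0.664, 0, 0.065]
}}

```text
clock: 19.38
position: [0.5294, 0.4112, 0.3006]
ee_rot: [1.0, 0.003, -0.001, -0.001]
ft_force: [-0.5, 0.0, 0.2]
grip_width: 0.761
grasp_force: 0.0
```

>>> {"fn": "move_arm", "kwargs": {
  "plan": [0, 0, 0, 0, 0, 0, 0.065, 0, 0, 0, 0, 0, 0, 0.065]
}}

```text
clock: 19.62
position: [0.5332, 0.4047, 0.3005]
ee_rot: [1.0, -0.001, 0.0, 0.001]
ft_force: [-0.4, -0.0, -0.9]
grip_width: 0.756
grasp_force: 0.0
```

```bash
python3 chk.py lid_white
```

```text
[0.53324759 0.40469326 0.3005439 ] 19.625
0.88 [0.53539101 0.40513071 0.00137315]
(array([0.53296356, 0.40654612]), 0.9449503179015304) 0.69
```

Well aligned, so I grip and lift.

>>> {"fn": "move_arm", "kwargs": {
  "plan": [0, 0, 0, 0.0005, 0, 0.05, 0.065, 0, 0, 0, 0.0005, 0, 0.09, 0.065, 0, 0, 0, 0.0005, 0, 0.106, 0.065, 0, 0, 0, 0.0005, 0, 0.106, 0.065, 0, 0, 0, 0.0005, 0, 0.106, 0.015, 0, 0, 0, 0.0005, 0, 0.106, 0.015, 0, 0, 0, 0.0005, 0, 0.106, 0.015, 0, 0, 0, 0.0005, 0, 0.106, 0.015, 0, 0, 0, 0.0005, 0, 0.106, 0.015, 0, 0, 0, 0.0005, 0, 0.106, 0.015]
}}

```text
clock: 21.02
position: [0.5331, 0.4068, 0.1964]
ee_rot: [1.0, -0.0, 0.001, -0.001]
ft_force: [-0.9, -0.8, 5.6]
grip_width: 0.289
grasp_force: 29.3
```

>>> {"fn": "move_arm", "kwargs": {
  "plan": [0, 0, 0, 0, 0, -0.02, 0.015, 0, 0, 0, 0, 0, -0.06, 0.015, 0, 0, 0, 0, 0, -0.11, 0.015, 0, 0, 0, 0, 0, -0.11, 0.015, 0, 0, 0, 0, 0, -0.11, 0.015]
}}

```text
clock: 21.65
position: [0.5326, 0.4063, 0.3054]
ee_rot: [1.0, -0.0, 0.0, -0.0]
ft_force: [0.2, -0.6, -1.7]
grip_width: 0.286
grasp_force: 29.8
```

>>> {"fn": "move_arm", "kwargs": {
  "plan": [0, 0, 0, -0.009, 0.058, 0, 0.015, 0, 0, 0, -0.018, 0.116, 0, 0.015, 0, 0, 0, -0.027, 0.174, 0, 0.015, 0, 0, 0, -0.036, 0.232, 0, 0.015, 0, 0, 0, -0.045, 0.29, 0, 0.015, 0, 0, 0, -0.054, 0.34, 0, 0.015, 0, 0, 0, -0.055, 0.351, 0, 0.015, 0, 0, 0, -0.055, 0.351, 0.02, 0.015, 0, 0, 0, -0.055, 0.351, 0.03, 0.015, 0, 0, 0, -0.055, 0.351, 0.03, 0.015]
}}

```text
clock: 22.9
position: [0.4774, 0.0561, 0.2738]
ee_rot: [1.0, 0.001, -0.001, -0.0]
ft_force: [-0.5, 0.1, -0.1]
grip_width: 0.285
grasp_force: 29.9
```

```bash
python3 chk2.py white
```

```text
[0.47735035 0.05610576 0.27383269] 22.9
lid_white 0.65 [0.47203165 0.05814665 0.07962882]
jar_white 0.6 [4.79192748e-01 5.57417637e-02 2.91912011e-04]
lid_white 0.75 [0.4775365  0.05664068 0.07377289]
```

>>> {"fn": "move_arm", "kwargs": {
  "plan": [0, 0, 0, 0, 0, 0.012, 0.015, 0, 0, 0, 0, 0, 0.02, 0.015, 0, 0, 0, 0, 0, 0.024, 0.015, 0, 0, 0, 0, 0, 0.027, 0.015, 0, 0, 0, 0, 0, 0.028, 0.015, 0, 0, 0, 0, 0, 0.0285, 0.015, 0, 0, 0, 0, 0, 0.029, 0.015, 0, 0, 0, 0, 0, 0.0295, 0.015, 0, 0, 0, 0, 0, 0.03, 0.015, 0, 0, 0, 0, 0, 0.03, 0.015]
}}

```text
clock: 24.6
position: [0.4777, 0.0554, 0.2447]
ee_rot: [1.0, -0.0, 0.0, 0.0]
ft_force: [-0.1, -0.6, -1.5]
grip_width: 0.286
grasp_force: 29.9
```

>>> {"fn": "move_arm", "kwargs": {
  "plan": [0, 0, 0, 0, 0, 0.0005, 0.015, 0, 0, 0, 0, 0, 0.001, 0.015, 0, 0, 0, 0, 0, 0.001, 0.015]
}}

```text
clock: 24.98
position: [0.4777, 0.0555, 0.2442]
ee_rot: [1.0, -0.0, 0.0, 0.0]
ft_force: [-2.5, -0.5, 7.0]
grip_width: 0.289
grasp_force: 30.6
```

Contact at 7 N. I release and lift.

>>> {"fn": "move_arm", "kwargs": {
  "plan": [0, 0, 0, 0, 0, 0, 0.035, 0, 0, 0, 0, 0, 0, 0.05, 0, 0, 0, 0, 0, 0, 0.065, 0, 0, 0, 0, 0, 0, 0.065, 0, 0, 0, 0, 0, -0.02, 0.065, 0, 0, 0, 0, 0, -0.057, 0.065, 0, 0, 0, 0, 0, -0.057, 0.065, 0, 0, 0, 0, 0, -0.057, 0.065]
}}

```text
clock: 25.98
position: [0.4775, 0.0553, 0.3003]
ee_rot: [1.0, -0.0, -0.0, 0.0]
ft_force: [-1.0, -1.2, -0.2]
grip_width: 0.761
grasp_force: 0.0
```

```bash
python3 chk2.py white; cp pics/chk_white_2[56]*.png pics/white_done.png
```

```text
[0.47750375 0.05533338 0.30027955] 25.975
lid_white 0.91 [0.47446995 0.05858462 0.0478151 ]
jar_white 0.6 [ 0.47735918  0.05672296 -0.00081048]
lid_white 0.73 [0.48073793 0.05689744 0.04579065]
```

View pics/white_done.png

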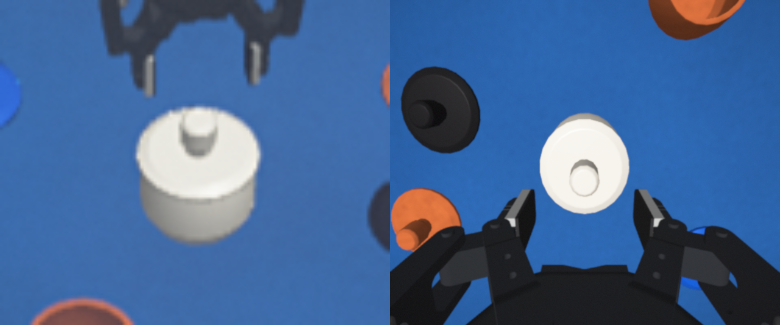

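The white lid is seated flat at (200,150) in the left view. Last is the terracotta lid.

>>> {"fn": "move_arm", "kwargs": {
  "plan": [0, 0, 0, -0.021, -0.051, 0, 0.065, 0, 0, 0, -0.042, -0.102, 0, 0.065, 0, 0, 0, -0.063, -0.153, 0, 0.065, 0, 0, 0, -0.084, -0.204, 0, 0.065, 0, 0, 0, -0.084, -0.204, 0, 0.065, 0, 0, 0, -0.084, -0.204, 0, 0.065]
}}

```text
clock: 27.18
position: [0.3939, 0.2591, 0.3005]
ee_rot: [1.0, -0.0, -0.0, 0.0]
ft_force: [-0.4, -0.0, -0.0]
grip_width: 0.759
grasp_force: 0.0
```

```bash
python3 chk.py lid_terracotta
```

```text
[0.39386507 0.25913626 0.30052667] 27.175
0.87 [ 0.39270003  0.26270619 -0.00070146]
(array([0.39451018, 0.25889245]), 0.9375699902876037) 0.87
```

>>> {"fn": "move_arm", "kwargs": {
  "plan": [0, 0, 0, 0, 0, 0.05, 0.065, 0, 0, 0, 0, 0, 0.09, 0.065, 0, 0, 0, 0, 0, 0.105, 0.065, 0, 0, 0, 0, 0, 0.105, 0.065, 0, 0, 0, 0, 0, 0.105, 0.015, 0, 0, 0, 0, 0, 0.105, 0.015, 0, 0, 0, 0, 0, 0.105, 0.015, 0, 0, 0, 0, 0, 0.105, 0.015, 0, 0, 0, 0, 0, 0.105, 0.015, 0, 0, 0, 0, 0, 0.105, 0.015]
}}

```text
clock: 28.58
position: [0.3942, 0.2597, 0.197]
ee_rot: [1.0, -0.0, 0.001, -0.0]
ft_force: [-0.6, -0.8, 7.5]
grip_width: 0.287
grasp_force: 29.1
```

>>> {"fn": "move_arm", "kwargs": {
  "plan": [0, 0, 0, 0, 0, -0.02, 0.015, 0, 0, 0, 0, 0, -0.06, 0.015, 0, 0, 0, 0, 0, -0.11, 0.015, 0, 0, 0, 0, 0, -0.11, 0.015, 0, 0, 0, 0, 0, -0.11, 0.015]
}}

```text
clock: 29.2
position: [0.3936, 0.2592, 0.3056]
ee_rot: [1.0, -0.0, 0.0, 0.0]
ft_force: [-0.9, -1.0, -1.5]
grip_width: 0.287
grasp_force: 29.9
```

>>> {"fn": "move_arm", "kwargs": {
  "plan": [0, 0, 0, 0.033, 0.044, 0, 0.015, 0, 0, 0, 0.066, 0.088, 0, 0.015, 0, 0, 0, 0.099, 0.132, 0, 0.015, 0, 0, 0, 0.132, 0.176, 0, 0.015, 0, 0, 0, 0.165, 0.22, 0, 0.015, 0, 0, 0, 0.198, 0.263, 0, 0.015, 0, 0, 0, 0.225, 0.298, 0, 0.015, 0, 0, 0, 0.2335, 0.307, 0, 0.015, 0, 0, 0, 0.2335, 0.307, 0, 0.015, 0, 0, 0, 0.2335, 0.307, 0.02, 0.015, 0, 0, 0, 0.2335, 0.307, 0.03, 0.015, 0, 0, 0, 0.2335, 0.307, 0.03, 0.015]
}}

```text
clock: 30.7
position: [0.6264, -0.047, 0.2742]
ee_rot: [1.0, 0.0, -0.001, -0.0]
ft_force: [0.8, -0.4, -0.2]
grip_width: 0.285
grasp_force: 29.9
```

```bash
python3 chk2.py terracotta
```

```text
[ 0.62643385 -0.04696383  0.27423795] 30.7
lid_terracotta 0.52 [ 0.62417782 -0.0404869   0.07449944]
jar_terracotta 0.52 [ 6.27875983e-01 -4.29714423e-02 -4.58846153e-06]
jar_terracotta 0.41 [ 0.62538142 -0.04327809  0.07770109]
jar_terracotta 0.79 [ 0.62856748 -0.04495423  0.00225834]
```

>>> {"fn": "move_arm", "kwargs": {
  "plan": [0, 0, 0, 0, 0, 0.012, 0.015, 0, 0, 0, 0, 0, 0.02, 0.015, 0, 0, 0, 0, 0, 0.024, 0.015, 0, 0, 0, 0, 0, 0.027, 0.015, 0, 0, 0, 0, 0, 0.028, 0.015, 0, 0, 0, 0, 0, 0.0285, 0.015, 0, 0, 0, 0, 0, 0.029, 0.015, 0, 0, 0, 0, 0, 0.0295, 0.015, 0, 0, 0, 0, 0, 0.03, 0.015, 0, 0, 0, 0, 0, 0.03, 0.015]
}}

```text
clock: 32.4
position: [0.6271, -0.0476, 0.2457]
ee_rot: [1.0, -0.0, -0.0, 0.0]
ft_force: [-0.6, -0.8, -0.4]
grip_width: 0.285
grasp_force: 29.9
```

>>> {"fn": "move_arm", "kwargs": {
  "plan": [0, 0, 0, 0, 0, 0.0005, 0.015, 0, 0, 0, 0, 0, 0.001, 0.015, 0, 0, 0, 0, 0, 0.001, 0.015]
}}

```text
clock: 32.78
position: [0.6272, -0.0476, 0.2451]
ee_rot: [1.0, -0.0, 0.0, 0.0]
ft_force: [-2.4, -0.2, 3.9]
grip_width: 0.289
grasp_force: 30.3
```

>>> {"fn": "move_arm", "kwargs": {
  "plan": [0, 0, 0, 0, 0, 0, 0.035, 0, 0, 0, 0, 0, 0, 0.05, 0, 0, 0, 0, 0, 0, 0.065, 0, 0, 0, 0, 0, 0, 0.065, 0, 0, 0, 0, 0, -0.02, 0.065, 0, 0, 0, 0, 0, -0.06, 0.065, 0, 0, 0, 0, 0, -0.12, 0.065, 0, 0, 0, 0, 0, -0.12, 0.065, 0, 0, 0, 0, 0, -0.12, 0.065]
}}

```text
clock: 33.9
position: [0.627, -0.0476, 0.3656]
ee_rot: [1.0, -0.0, 0.001, 0.0]
ft_force: [-0.6, 0.1, -0.2]
grip_width: 0.759
grasp_force: 0.0
```

```bash
python3 chk2.py terracotta; cp pics/chk_terracotta_33*.png pics/terr_done.png; python3 -c "
from h import *
save(manip.camera('scene'),'scene_end.png')"
```

```text
[ 0.62704707 -0.04757516  0.36562949] 33.9
lid_terracotta 0.74 [ 0.62574522 -0.0424405   0.04530532]
lid_terracotta 0.82 [ 0.62591165 -0.05021121  0.05061835]
jar_terracotta 0.61 [ 6.28149767e-01 -4.68232762e-02  5.54761454e-04]
lid_terracotta 0.86 [ 0.62512404 -0.04476418  0.0510958 ]
```

View pics/terr_done.png

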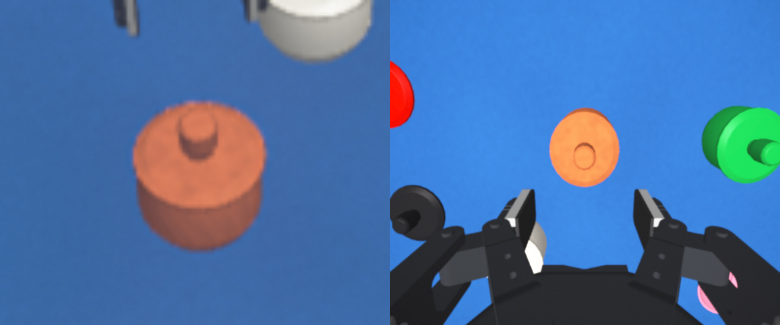

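View pics/scene_end.png

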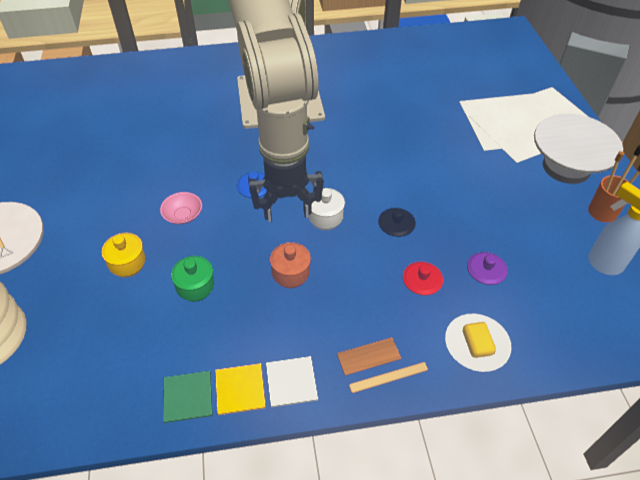

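All four lids sit level on their jars: yellow (124,252), green (193,277), terracotta (290,263) and white (326,207). The black lid (397,221) and the bowl (181,207) have not moved, and the gripper is clear.

```bash
python3 -c "
from workcell import manip
print(manip.hand_in())"
```

```text
the job is handed in; nothing more can be done
None
```

I put all four lids on the jars of their own colour, each looking flat and centred in the last pictures, and handed the job in at about 34 s; the hand-in call returned no verdict.

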